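Empty the biscuit tray into the serving bowl

TASK

Take the steel tray by its black grip, draw it up out of its wooden stand and hold it level clear of the stand with all five biscuits still on it; then tip it steeply, open lip down, over the white bowl so that every biscuit slides into the bowl. Finish while still holding the empty tray raised over the bowl, tipped lip down at about 50 degrees, touching neither the bowl nor anything else; the bowl stays upright and the mug, the jar and the little cup are left where they stand.

Things in the scene. Friction and masses are not known exactly. Their poses are not given: they have to be found in the camera images.
- tray: Narrow steel tray, 160 (x) x 76 mm (y), about 0.22 kg, loose, sits level in the stand. Floor 4 mm; side and rear walls 30 mm high, 3 mm thick; front end (+x) open: the lip. A post on the rear wall carries a black grip bar above the centre line (see point tray_grip). Origin: centre of the underside; x to the lip, z up.
- tray_grip (a point): Point inside the tray's straight black grip bar, near the loaded tray's centre of mass: tray frame (-10, 0, 103) mm. The bar is 110 mm long (tray x -80 to +30 mm), 14 mm wide (y) and 22 mm high (tray z 92 to 114 mm), with free space above, beside and below it.
- tray_lip (a point): Middle of the tray's open lip, lower edge: tray frame (80, 0, 0) mm.
- tray_middle (a point): Middle of the tray, 12 mm above its underside: tray frame (0, 0, 12) mm.
- stand: Wooden stand holding the tray: an open-topped box fixed to the worktop, 186 x 102 mm outside (x, y), 44 mm high, walls and floor 9 mm thick. The tray sits inside with 4 mm play all round, underside 9 mm above the worktop, lip to the stand's +x, and comes out straight upward. Origin: centre of the underside.
- bowl: White ceramic serving bowl, round, 190 mm across the rim, 65 mm high, loose, about 0.6 kg. Origin: centre of the underside.
- bowl_rim (a point): Centre of the bowl's mouth, at rim height (65 mm above the worktop).
- mug: White mug, 76 mm across, 85 mm high, bystander. Origin: centre of the underside.
- jar: Amber glass jar with a steel lid, 70 mm across, 110 mm high, bystander. Origin: centre of the underside.
- espresso_cup: Small white cup, 58 mm across, 55 mm high, bystander. Origin: centre of the underside.
- biscuit0: Brown domed biscuit, rigid, 31 mm across, 16 mm high, about 12 g, one of five alike lying loose on the tray floor; they slide off the lip when the tray is tipped steeply (all of them at 50 degrees), and stay put while it is level. Origin: centre of the flat underside.
- biscuit1: Brown domed biscuit, rigid, 31 mm across, 16 mm high, about 12 g, one of five alike lying loose on the tray floor; they slide off the lip when the tray is tipped steeply (all of them at 50 degrees), and stay put while it is level. Origin: centre of the flat underside.
- biscuit2: Brown domed biscuit, rigid, 31 mm across, 16 mm high, about 12 g, one of five alike lying loose on the tray floor; they slide off the lip when the tray is tipped steeply (all of them at 50 degrees), and stay put while it is level. Origin: centre of the flat underside.
- biscuit3: Brown domed biscuit, rigid, 31 mm across, 16 mm high, about 12 g, one of five alike lying loose on the tray floor; they slide off the lip when the tray is tipped steeply (all of them at 50 degrees), and stay put while it is level. Origin: centre of the flat underside.
- biscuit4: Brown domed biscuit, rigid, 31 mm across, 16 mm high, about 12 g, one of five alike lying loose on the tray floor; they slide off the lip when the tray is tipped steeply (all of them at 50 degrees), and stay put while it is level. Origin: centre of the flat underside.
Mind the look-alikes: they are no part of the job. Leave any blue or green look-alike of the biscuit4 alone.

How it is judged:
By the outcome, as a careful person would: the job done as asked, in the order asked, and still so for the second after the job is handed in, while the arm keeps its last pose, push and grip.
It also fails if it takes over 48 s, if anything falls off the work surface, if the arm or the gripper's body presses on something with over 40 N, if the wrist force passes 120 N, or if a joint passes its speed limit or range.

ROBOT

A 6-joint arm with a two-finger parallel gripper is mounted at the origin on the work surface. World frame = base frame: x ahead of the robot, y to its left, z up, the work surface at z = 0. Lengths are in mm, angles in rad, forces in N, time in s.
With the tool pointing down it reaches from about 300 to 775 mm from the base axis. Payload 14.6 kg.
Tool frame: the origin (TCP) lies on the centre line of the jaws, within the pads' length; the fingertips stand 19 mm ahead of it and the grasp point (between the pads) is the TCP (bot.tip_reach is the distance from the TCP to the fingertips, in mm); z points along the fingers, y is the line along which they close (so a half turn about z gives the same grasp; the last joint's range is limited). The gripper opens to 85 mm and grips with 20 to 120 N. Pads are 22 mm wide; open, the fingers measure 114 mm over their backs; the gripper's body (76 mm by 85 mm) begins 54 mm behind the grasp point. The pads swing forward as they close: fully open they stand 13 mm farther back than shut.
Start: joints at [1.265, 0.3, 1.521, -0, 1.321, -0.067], TCP at [130.093, 534.383, 212.181] pointing down, gripper open.
Joint ranges: [-3.03, 3.03], [-0.79, 2.21], [0.23, 2.52], [-1.04, 4.18], [0, 3.07], [-2.55, 2.55]. Speed limits (rad/s): [2.22, 2.22, 2.57, 3.14, 3.14, 3.14].

INTERFACE

Orientations are given as a unit quaternion [w, x, y, z].
In Python, from rig import bot gives the robot as it stands. Calls block until the motion is done:
- bot.move_to(position, orientation): joint-space move of the TCP to a pose.
- bot.servo_line(position, attitude=None, speed=150, until_force=None): straight line of the TCP; attitude=None keeps the orientation; speed is the mean speed in mm/s. With until_force (N) it stops when the force on the tool has changed by that much, and returns True; else False.
- bot.move_joints(angles): joint-space move.
- bot.move_gripper(opening, grip_force=None): finger opening in mm; grip_force is the grip in N (None keeps the last); returns when the fingers have stopped.
- bot.dwell(seconds).
- bot.ik(position, orientation): joint angles nearest the present ones, or None.
- bot.read_state(): the state.
- bot.read_camera(name): name is "scene" or "top"; returns a dict with "image" (400x640x3 uint8, blue, green, red), "depth" (400x640 float32, mm along the optical axis (not along the pixel's ray), 0 where there is no reading), "fovy" (degrees; the focal length in pixels is half the picture's height over the tangent of half this angle, whatever the lens; pixels are square), "cx", "cy" (the principal point, pixels), "eye" and "attitude" of the camera in the world. Camera axes: x right, y down, z forward; pixel columns grow to the right and rows downward; lengths in mm; the calibration is good to about 2 mm. A picture is of the moment at which its call begins.
A pose or a line that the arm cannot do raises bot.MotionError and nothing moves.
- bot.finish_job(): hands the job in; it is judged then, once.
The state is a dict: "clock": time; "joint_positions": joint angles; "qvel": joint speeds; "effort": joint torques, N m; "ee_pos": TCP position; "tool_rot": TCP orientation; "ft_force": force on the tool from outside, world axes, zero at the start; "moment": the same for the moment, N m; "grip_width": finger opening in mm; "grip_force": force on a finger pad.
Only numpy, scipy, OpenCV 4.12 (cv2) and the standard library are available. Lean on these libraries where they do the work, as an engineer would, in place of code of your own. Each camera call takes 0.05 s, during which the arm holds its last target. There are 200 camera calls.

## Working session

There is one attempt and no reset: what is moved stays moved. The work goes in short steps, each a Python script; the robot and the scene stay as the last script left them, time stands still between calls to the robot, and variables do not carry over. Pictures are saved under pics/ and viewed, at most 10 in all, crops included, and the job is handed in when it is done.

```bash
ls; mkdir -p pics; cat > h.py <<'E'
import numpy as np, cv2
from rig import bot
from scipy.spatial.transform import Rotation as R
def rot(q): return R.from_quat([q[1],q[2],q[3],q[0]])
def quat(r): x,y,z,w=r.as_quat(); return [w,x,y,z]
def cloud(c):
    d=c["depth"]; h,w=d.shape; f=h/2/np.tan(np.radians(c["fovy"])/2)
    u,v=np.meshgrid(np.arange(w),np.arange(h))
    P=np.stack([(u-c["cx"])/f*d,(v-c["cy"])/f*d,d],-1)
    P=P@rot(c["attitude"]).as_matrix().T+np.array(c["eye"]); P[d==0]=np.nan
    return P
E
python3 - <<'E'
from h import *
for n in("top","scene"):
    c=bot.read_camera(n); cv2.imwrite(f"pics/{n}0.png",c["image"]); np.save(f"{n}0.npy",cloud(c)); print(n,c["eye"],c["attitude"],c["fovy"],c["cx"],c["cy"])
print(bot.read_state())
E
```

```text
pics
top [ 505.34981746  -28.09608148 1174.47342234] [ 0.03595165 -0.69679323  0.71609461 -0.0198794 ] 47.57210618546896 326.41144175676754 199.8736572776769
scene [ 908.87129598 -541.76017841  739.77747552] [-0.3578326   0.8963954   0.24290904 -0.09708924] 50.53555194451629 317.10680771286604 202.6064445465057
{'clock': 0.1, 'joint_positions': array([ 1.26540593e+00,  3.00395143e-01,  1.52155492e+00,  1.03921356e-05,
        1.32071636e+00, -6.66364768e-02]), 'qvel': array([ 0.00155554, -0.00190088, -0.00119401,  0.00065634, -0.00158191,
        0.00087381]), 'effort': array([ 3.17778768e-04, -5.44382322e+01, -3.62365901e+01, -6.52568269e-05,
        2.99915475e-03, -7.86439909e-05]), 'ee_pos': array([130.01568033, 534.15655888, 211.67406336]), 'tool_rot': array([-1.04239169e-04,  1.19094887e-01,  9.92882732e-01, -5.26689045e-04]), 'ft_force': array([-0.06892402, -0.48457747,  0.15275751]), 'moment': array([-0.01270016, -0.03603287, -0.02902814]), 'grip_force': 0.0, 'grip_width': 85.15482079540742}
```

View pics/top0.png

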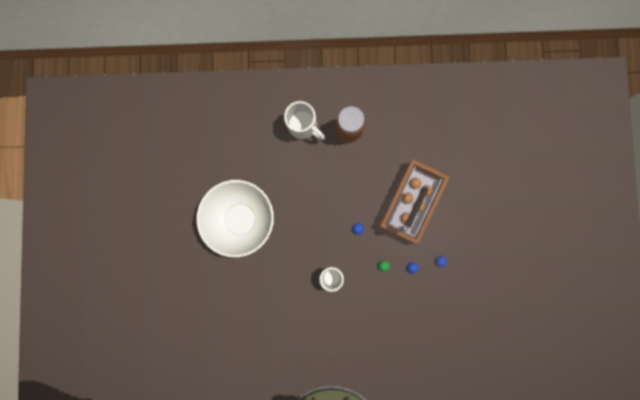

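View pics/scene0.png

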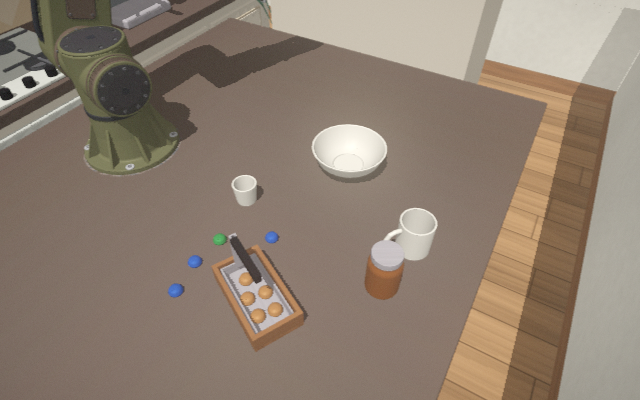

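The top view shows the stand at about (415,202) holding the tray, with its rear post at the bottom-left end near (408,228). The bowl is at (235,218), mug (301,120), jar (351,122), cup (331,279), and blue/green decoys lie outside. The scene view confirms the post at (237,240) and five biscuits in the tray. Next I'll compute positions.

```bash
python3 - <<'E'
from h import *
P=np.load("top0.npy"); S=np.load("scene0.npy"); img=cv2.imread("pics/top0.png")
def blob(P,box,zlo,zhi):
    u0,u1,v0,v1=box; Q=P[v0:v1,u0:u1].reshape(-1,3); return Q[(Q[:,2]>zlo)&(Q[:,2]<zhi)]
print("table z",np.nanmedian(P[300:350,400:550,2]),np.nanmedian(S[100:130,200:300,2]))
for n,b,lo,hi in [("bowl",(185,285,170,268),55,75),("mug",(275,330,95,145),75,95),("jar",(330,372,95,145),100,120),("cup",(312,350,260,297),45,65)]:
    q=blob(P,b,lo,hi); (c,r)=cv2.minEnclosingCircle(q[:,:2].astype(np.float32)); print(n,c,r,len(q),q[:,:2].mean(0))
for nm,X,b in(("top",P,(370,460,150,255)),("scene",S,(205,310,225,350))):
    q=blob(X,b,35,52); print(nm,"stand",cv2.minAreaRect(q[:,:2].astype(np.float32)),len(q))
    q=blob(X,b,105,130); print(nm,"grip",cv2.minAreaRect(q[:,:2].astype(np.float32)),len(q),q.mean(0),np.percentile(q[:,2],[10,50,90]))
    q=blob(X,b,54,98); print("post",len(q),q.mean(0) if len(q) else 0)
E
```

```text
table z -0.7420547926838026 -0.5213860325985706
bowl (556.7765502929688, 222.9936065673828) 94.81232452392578 851 [558.58484577 232.90429515]
mug (794.2869873046875, 50.35931396484375) 45.901878356933594 204 [800.25640134  55.39666429]
jar (783.1953125, -68.27410125732422) 30.543615341186523 516 [782.72818466 -68.36208367]
cup (401.26434326171875, -10.561923027038574) 28.667882919311523 144 [399.9025972  -10.46351911]
top stand ((587.3670654296875, -223.81541442871094), (102.46975708007812, 186.9237060546875), 62.587093353271484) 1073
top grip ((564.8858642578125, -211.82171630859375), (14.2459077835083, 109.59931945800781), 62.5841064453125) 322 [ 564.26523756 -210.73217761  121.02138002] [116.08033834 122.0355929  124.41314385]
post 13 [ 519.23386637 -184.39682976   74.76457062]
scene stand ((586.3591918945312, -223.74351501464844), (103.06574249267578, 188.62857055664062), 62.55165100097656) 1816
scene grip ((564.2275390625, -212.4602813720703), (14.837911605834961, 112.65628814697266), 62.6878662109375) 506 [ 568.60480714 -216.52890275  120.11486121] [111.69597669 122.05914223 123.86695364]
post 53 [ 518.96527241 -193.97545383   71.85616533]
```

```bash
cat >> h.py <<'E'
H0=np.radians(-27.4); ST=np.array([587.,-223.8,0]); BOWL=np.array([556.8,223.,0])
G=np.array([-10,0,103.])
def trayR(h,p): return R.from_euler("z",h)*R.from_euler("y",p)
def tool(h,p,flip,off=0):  # tool attitude for tray heading h, pitch p (rad)
    T=R.from_euler("y",off)*R.from_euler("x",np.pi)
    if flip: T=T*R.from_euler("z",np.pi)
    return quat(trayR(h,p)*T)
def tcp(lip,h,p): return np.array(lip)+trayR(h,p).apply(G-[80,0,0])
def lipat(h,back=35,z=105): return BOWL+[-back*np.cos(h),-back*np.sin(h),z]
E
python3 - <<'E'
from h import *
g=ST+R.from_euler("z",H0).apply(G)+[0,0,9]
print("grasp",g)
for off in (-25,0,20):
  for fl in (0,1):
    o=np.radians(off)
    jg=bot.ik(g,tool(H0,0,fl,o)); jl=bot.ik(g+[0,0,200],tool(H0,0,fl,o))
    if jg is None or jl is None: print(off,fl,"no grasp"); continue
    print(off,fl,"G",np.round(jg,2))
    for h in range(-180,180,15):
      hr=np.radians(h); js=[bot.ik(tcp(lipat(hr),hr,np.radians(p)),tool(hr,np.radians(p),fl,o)) for p in(0,25,50)]
      if all(j is not None for j in js):
        print("  ",h,np.round(js[0],2),np.round(js[2],2),"d",round(max(np.abs(np.array(js[0])-jl).max(),np.abs(np.array(js[2])-js[0]).max()),2))
E
```

```text
grasp [ 578.12184615 -219.19800215  112.        ]
-25 0 G [-0.41  0.35  1.77 -0.05  0.59  1.68]
   -180 [ 0.23  1.08  0.34  0.11  2.15 -1.3 ] [ 0.38  0.21  1.63 -0.2   0.91 -1.1 ] d 2.95
   -135 [ 0.45  1.07  0.35 -0.16  2.12 -1.96] [ 0.23  0.21  1.62  0.28  0.95 -2.24] d 3.61
   0 [ 0.51 -0.04  1.97 -0.28  0.84  2.24] [0.28 0.63 1.04 0.12 1.89 1.86] d 1.05
   15 [ 0.36 -0.09  2.03 -0.06  0.78  1.7 ] [0.31 0.64 1.02 0.02 1.91 1.62] d 1.14
   30 [ 0.19 -0.09  2.02  0.19  0.8   1.13] [ 0.35  0.64  1.02 -0.08  1.91  1.39] d 1.1
   45 [ 0.05 -0.03  1.96  0.37  0.91  0.65] [ 0.38  0.63  1.05 -0.17  1.87  1.15] d 1.0
   60 [-0.04  0.08  1.85  0.45  1.04  0.28] [ 0.42  0.6   1.09 -0.26  1.81  0.92] d 1.37
   75 [-0.08  0.21  1.71  0.47  1.19  0.01] [ 0.44  0.56  1.15 -0.33  1.72  0.7 ] d 1.64
   90 [-0.09  0.34  1.54  0.45  1.33 -0.21] [ 0.47  0.51  1.22 -0.39  1.61  0.49] d 1.86
   105 [-0.07  0.47  1.35  0.41  1.48 -0.4 ] [ 0.48  0.45  1.3  -0.43  1.49  0.27] d 2.05
   120 [-0.03  0.61  1.15  0.37  1.62 -0.58] [ 0.48  0.4   1.38 -0.45  1.36  0.05] d 2.23
   135 [ 0.03  0.74  0.94  0.32  1
[... 6190 characters left out ...]
37  0.4   1.44  0.32  1.46 -0.47] [ 0.03  0.82  1.06  0.91  2.1  -0.64] d 1.04
   -30 [ 0.36  0.38  1.46  0.27  1.53 -0.72] [ 0.09  0.93  0.87  0.81  2.3  -0.72] d 0.79
   -15 [ 0.35  0.37  1.48  0.2   1.58 -0.98] [ 0.16  1.03  0.7   0.68  2.49 -0.85] d 0.9
   0 [ 0.34  0.36  1.49  0.11  1.62 -1.24] [ 0.23  1.1   0.56  0.47  2.65 -1.07] d 1.03
   15 [ 0.32  0.35  1.5   0.02  1.64 -1.51] [ 0.3   1.15  0.47  0.1   2.74 -1.46] d 1.1
   30 [ 0.31  0.35  1.5  -0.07  1.63 -1.78] [ 0.38  1.15  0.48 -0.34  2.71 -1.93] d 1.08
   45 [ 0.29  0.36  1.49 -0.16  1.6  -2.04] [ 0.45  1.1   0.57 -0.63  2.59 -2.24] d 0.99
   60 [ 0.28  0.37  1.48 -0.24  1.55 -2.3 ] [ 0.52  1.02  0.71 -0.79  2.41 -2.41] d 0.86
```

Chosen: heading −60° over the bowl with the tool pitched −20° relative to the tray, so the wrist never folds. Now grasp and lift.

```bash
cat >> h.py <<'E'
OFF=np.radians(-20); FL=1
g=ST+R.from_euler("z",H0).apply(G)+[0,0,9]
E
python3 - <<'E'
from h import *
q=tool(H0,0,FL,OFF)
bot.move_gripper(60)
bot.move_to(g+[0,0,140],q)
bot.servo_line(g,speed=120)
bot.move_gripper(0,90)
s=bot.read_state(); print(s["clock"],s["grip_width"],s["grip_force"],s["ee_pos"]-g,s["ft_force"])
if 10<s["grip_width"]<18:
    bot.servo_line(g+[0,0,60],speed=40)
    bot.servo_line(g+[0,0,190],speed=100)
    bot.dwell(.5)
c=bot.read_camera("scene"); cv2.imwrite("pics/scene1.png",c["image"]); np.save("scene1.npy",cloud(c))
s=bot.read_state(); print(s["clock"],s["grip_width"],s["grip_force"],s["ee_pos"],s["ft_force"],s["moment"])
E
```

```text
5.4333 0.03522408126537292 0.0 [-0.00241347 -0.0093562  -0.0084316 ] [-0.04416501 -0.45473784 -0.59603565]
5.4833 -0.14176780045225343 0.0 [ 578.10779587 -219.18400088  111.98156062] [-0.09552614 -0.20375416 -0.41847636] [ 0.09490901  0.15324591 -0.03143337]
```

View pics/scene1.png

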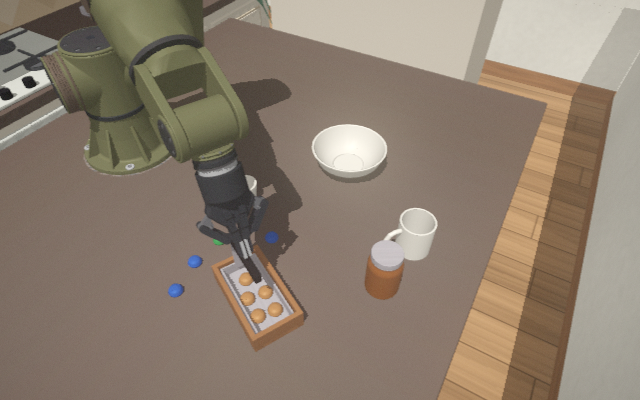

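The fingers at (243,250) closed fully while the bar still sits at (256,272), so the grasp missed. I'll look at it enlarged.

```bash
python3 - <<'E'
from h import *
i=cv2.imread("pics/scene1.png")[180:350,170:330]; cv2.imwrite("pics/crop1.png",cv2.resize(i,None,fx=3.4,fy=3.4,interpolation=cv2.INTER_CUBIC))
t=bot.read_camera("top");cv2.imwrite("pics/top1.png",cv2.resize(t["image"][130:270,350:490],None,fx=4,fy=4,interpolation=cv2.INTER_CUBIC)); np.save("top1.npy",cloud(t))
s=bot.read_state(); r=rot(s["tool_rot"]); print(r.as_matrix())
S=np.load("scene1.npy")
for v in range(230,290,6): print(v,[tuple(np.round(S[v,u]).astype(int)) if np.isfinite(S[v,u,0]) else None for u in range(236,266,6)])
E
```

```text
[[-8.34243620e-01  4.60263273e-01  3.03636794e-01]
 [ 4.32515519e-01  8.87782473e-01 -1.57393158e-01]
 [-3.42005714e-01  2.33874889e-05 -9.39697872e-01]]
230 [(np.int64(564), np.int64(-220), np.int64(198)), (np.int64(567), np.int64(-209), np.int64(189)), (np.int64(573), np.int64(-201), np.int64(183)), (np.int64(579), np.int64(-193), np.int64(180)), (np.int64(486), np.int64(-75), np.int64(1))]
236 [(np.int64(562), np.int64(-221), np.int64(182)), (np.int64(565), np.int64(-210), np.int64(172)), (np.int64(576), np.int64(-207), np.int64(176)), (np.int64(484), np.int64(-96), np.int64(0)), (np.int64(494), np.int64(-87), np.int64(-3))]
242 [(np.int64(562), np.int64(-224), np.int64(169)), (np.int64(572), np.int64(-219), np.int64(170)), (np.int64(573), np.int64(-207), np.int64(158)), (np.int64(494), np.int64(-110), np.int64(0)), (np.int64(505), np.int64(-102), np.int64(-1))]
248 [(np.int64(559), np.int64(-224), np.int64(149)), (np.int64(572), np.int64(-222), np.int64(157)), (np.int64(579), np.int64(-215), np.int64(153)), (np.int64(527), np.int64(-147), np.int64(43)), (np.int64(514), np.int64(-
[... 769 characters left out ...]
p.int64(-199), np.int64(13)), (np.int64(526), np.int64(-192), np.int64(12)), (np.int64(545), np.int64(-194), np.int64(28)), (np.int64(603), np.int64(-236), np.int64(125)), (np.int64(559), np.int64(-175), np.int64(14))]
278 [(np.int64(525), np.int64(-210), np.int64(13)), (np.int64(542), np.int64(-211), np.int64(27)), (np.int64(555), np.int64(-207), np.int64(31)), (np.int64(608), np.int64(-244), np.int64(120)), (np.int64(614), np.int64(-235), np.int64(113))]
284 [(np.int64(535), np.int64(-223), np.int64(15)), (np.int64(548), np.int64(-219), np.int64(21)), (np.int64(557), np.int64(-213), np.int64(19)), (np.int64(564), np.int64(-203), np.int64(12)), (np.int64(576), np.int64(-199), np.int64(16))]
```

View pics/crop1.png

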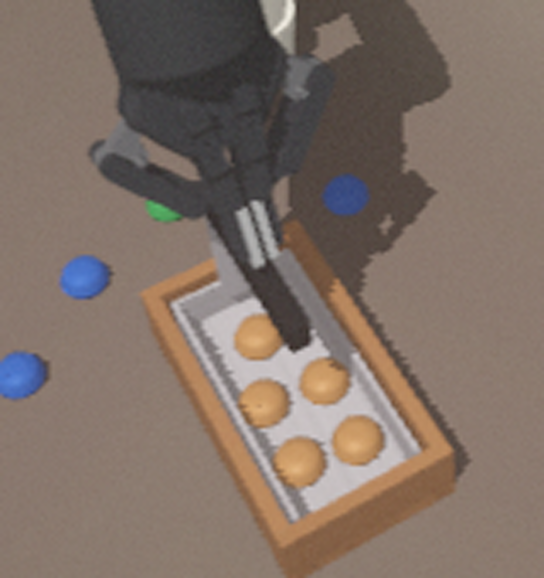

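View pics/top1.png

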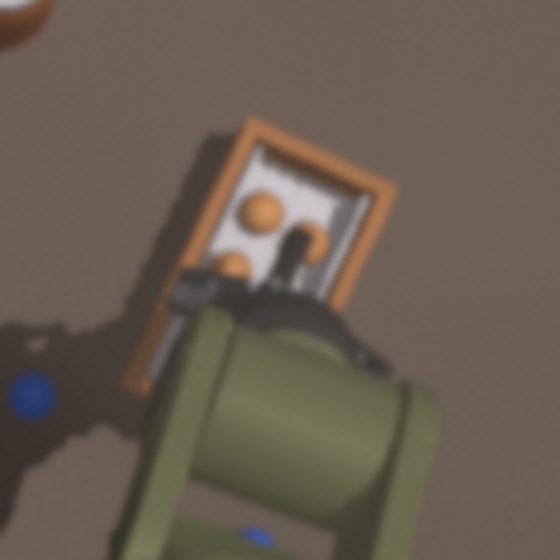

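```bash
cat >> h.py <<'E'
def proj(c,p):
    f=c["depth"].shape[0]/2/np.tan(np.radians(c["fovy"])/2)
    q=(np.array(p)-c["eye"])@rot(c["attitude"]).as_matrix(); return np.array([c["cx"]+f*q[...,0]/q[...,2],c["cy"]+f*q[...,1]/q[...,2]]).T,q[...,2]
E
python3 - <<'E'
from h import *
c=bot.read_camera("scene"); s=bot.read_state(); r=rot(s["tool_rot"])
pts=[s["ee_pos"]+r.apply([0,0,d]) for d in(-40,-20,0,19)]
u,z=proj(c,np.array(pts)); print(np.round(u,1),z)
print("crop",np.round((u-[170,180])*3.4))
for a,b in u.astype(int): print(c["depth"][b,a])
print("bot.tip_reach",bot.tip_reach,s["grip_width"],s["grip_force"], s["effort"])
S=cloud(c); d=(S-s["ee_pos"])@r.as_matrix()
m=(np.abs(d[...,1])<12)&(np.abs(d[...,0])<14)&(d[...,2]>-60)&(d[...,2]<30)
for lo in range(-60,30,6):
    k=m&(d[...,2]>=lo)&(d[...,2]<lo+6)
    if k.any(): print(lo,k.sum(),"x",np.round(np.percentile(d[k][:,0],[0,50,100])),"y",np.round(np.percentile(d[k][:,1],[0,50,100]),1),c["image"][k].mean(0).round())
E
```

```text
[[243.1 245.5]
 [246.1 254.6]
 [249.  263.4]
 [251.7 271.7]] [742.66608726 752.30895059 761.95181393 771.11253409]
crop [[248. 223.]
 [259. 254.]
 [269. 284.]
 [278. 312.]]
728.6371
737.1057
747.7363
739.4998
bot.tip_reach 19.0 0.06111484501196532 0.0 [-6.18472641e-04 -5.54076648e+01 -3.26068532e+01 -5.69836318e-02
 -9.79349501e-01 -5.06340552e-05]
-60 32 x [-14. -11.   3.] y [-11.8   1.2  12. ] [ 99.  99. 101.]
-54 45 x [-13. -10.  -6.] y [-11.7  -0.6  11.8] [118. 118. 119.]
-48 41 x [-13. -10.   3.] y [-11.8  -0.4  12. ] [119. 119. 121.]
-42 38 x [-14. -11.  -6.] y [-11.5  -1.6  11.5] [119. 119. 121.]
-36 41 x [-13. -10.  -5.] y [-11.7  -1.5  11.5] [116. 116. 118.]
-30 36 x [-14. -11.  -7.] y [-11.    0.4  11.9] [124. 125. 128.]
-24 14 x [-13. -11.  -5.] y [-5.8 -1.1  7.2] [125. 126. 129.]
-18 5 x [-3.  4.  9.] y [-6.4 -4.5  4. ] [79. 79. 85.]
-12 63 x [-14.  -4.  13.] y [-7.7 -2.3  7. ] [60. 61. 69.]
-6 10 x [-14.  -5.  13.] y [-7.6 -7.3  5.7] [58. 60. 68.]
0 8 x [-12.   0.  14.] y [-7.8 -7.5 -7.2] [58. 60. 68.]
6 5 x [-11.  -7.   0.] y [-7.7 -7.4 -7.1] [76. 78. 89.]
```

The pads actually end about 20 mm *behind* the reported TCP: the cloud shows the tips at tool z ≈ −20, not +19. They closed above the bar, touching nothing. I'll add a tool correction of about 39 mm, open, recheck, advance along the tool axis and regrip.

```bash
cat >> h.py <<'E'
L=39.
def cmd(p,q): return np.array(p)+rot(q).apply([0,0,L])   # commanded TCP for a true grasp point p
def tips(c,s):
    r=rot(s["tool_rot"]); d=(cloud(c)-s["ee_pos"])@r.as_matrix()
    return d
E
python3 - <<'E'
from h import *
q=tool(H0,0,FL,OFF)
bot.move_gripper(50)
print("blocked",bot.servo_line(cmd(g,q),speed=60,until_force=8))
s=bot.read_state(); print(s["ee_pos"]-cmd(g,q),s["ft_force"])
bot.move_gripper(0,90)
s=bot.read_state(); print(s["clock"],s["grip_width"],s["grip_force"],s["ft_force"])
c=bot.read_camera("scene"); cv2.imwrite("pics/crop2.png",cv2.resize(c["image"][180:350,170:330],None,fx=3.4,fy=3.4,interpolation=cv2.INTER_CUBIC))
E
```

```text
blocked False
[ 0.0891691  -0.01261067  0.15028888] [-0.44602043 -0.12963341 -0.2348498 ]
7.3333 12.950990153642513 88.18093657493591 [-1.31199801 -0.36272331  3.22193462]
```

View pics/crop2.png

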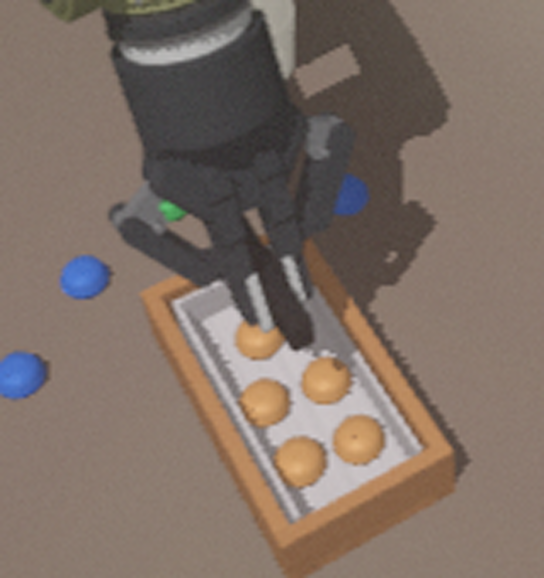

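The bar is now gripped between the pads (near crop (272,295)). Check that the pour path is reachable, then lift.

```bash
python3 - <<'E'
from h import *
q=tool(H0,0,FL,OFF)
bot.servo_line(cmd(g+[0,0,60],q),speed=40)
bot.servo_line(cmd(g+[0,0,180],q),speed=100)
bot.dwell(.8)
c=bot.read_camera("scene"); cv2.imwrite("pics/lift.png",c["image"]); np.save("lift.npy",cloud(c))
s=bot.read_state(); print(s["clock"],s["grip_width"],s["grip_force"],s["ft_force"],s["moment"])
for h in(-75,-60,-45,-30):
  for off in [OFF]:
    for z in (95,):
      hr=np.radians(h); js=[]
      for p in (0,10,20,30,40,50):
        qq=tool(hr,np.radians(p),FL,off); js.append(bot.ik(cmd(tcp(lipat(hr,40,z),hr,np.radians(p)),qq),qq))
      print(h,[None if j is None else 1 for j in js], None if js[0] is None else np.round(js[0],2), None if js[-1] is None else np.round(js[-1],2))
print(np.round(s["joint_positions"],2))
E
```

```text
11.2333 12.486330824379909 87.71387100219727 [ 4.13102779e-01 -1.53862335e-03 -2.11443156e+00] [ 0.14342389  0.27675653 -0.02121679]
-75 [1, 1, 1, 1, 1, 1] [ 0.64  0.59  1.26 -0.33  1.43  0.45] [ 0.16  0.45  1.44  0.54  1.34 -0.25]
-60 [1, 1, 1, 1, 1, 1] [ 0.67  0.48  1.43 -0.36  1.3   0.25] [ 0.17  0.5   1.37  0.49  1.48 -0.45]
-45 [1, 1, 1, 1, 1, 1] [ 0.67  0.37  1.59 -0.38  1.17  0.03] [ 0.19  0.55  1.29  0.43  1.61 -0.65]
-30 [1, 1, 1, 1, 1, 1] [ 0.64  0.26  1.74 -0.37  1.03 -0.23] [ 0.21  0.59  1.22  0.35  1.72 -0.85]
[-0.41  0.26  1.51 -0.03  1.03 -1.5 ]
```

View pics/lift.png

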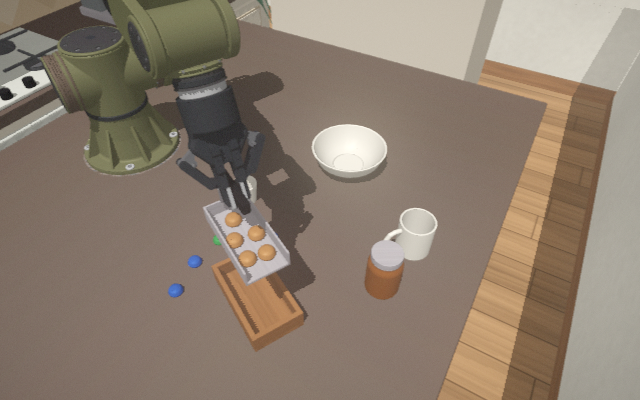

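The tray is out at (245,240) with all five biscuits on it. Check its level and actual height, then carry it.

```bash
cat >> h.py <<'E'
def trayfit(c,gp,h,p):
    "points in the expected tray frame (grasp at G)"
    return trayR(h,p).inv().apply(cloud(c).reshape(-1,3)-gp)+G
E
python3 - <<'E'
from h import *
P=np.load("lift.npy").reshape(-1,3); d=trayR(H0,0).inv().apply(P-(g+[0,0,180]))+G
img=cv2.imread("pics/lift.png").reshape(-1,3).astype(int)
box=(np.abs(d[:,1])<33)&(d[:,0]>-72)&(d[:,0]<100)&(np.abs(d[:,2]-4)<25)&(np.ptp(img,axis=1)<40)&(img.min(1)>100)
q=d[box]
for _ in range(5):
    A=np.c_[q[:,:2],np.ones(len(q))]; w,*_=np.linalg.lstsq(A,q[:,2],rcond=None); e=q[:,2]-A@w; q=q[np.abs(e)<max(2.5,1.5*e.std())]
print(len(q),"pitch deg (lip down +)",-np.degrees(np.arctan(w[0])),"roll",np.degrees(np.arctan(w[1])),"z0",w[2])
k=(np.abs(d[:,1])<45)&(np.abs(d[:,2]-10)<40)&(np.abs(d[:,0])<120); print(np.percentile(d[k],[.5,99.5],axis=0).round(1))
E
```

```text
1562 pitch deg (lip down +) 0.05960640036198865 roll -0.3856085885818814 z0 3.6458366848038577
[[-79.5 -37.9   0.6]
 [ 79.5  37.9  31.9]]
```

Level to within 0.4°, and the geometry matches. Carry to the bowl and pour about the lip.

```bash
python3 - <<'E'
from h import *
h=np.radians(-60); q=tool(h,0,FL,OFF); L0=lipat(h,40,95)
bot.servo_line(cmd(tcp(L0+[0,0,95],h,0),q),q,speed=100)
bot.servo_line(cmd(tcp(L0,h,0),q),q,speed=60)
print(bot.read_state()["clock"])
for p in (10,20,30,40,50):
    p=np.radians(p); q=tool(h,p,FL,OFF)
    bot.servo_line(cmd(tcp(L0,h,p),q),q,speed=22)
bot.dwell(1.0)
s=bot.read_state(); print(s["clock"],s["grip_width"],s["grip_force"],s["ft_force"])
c=bot.read_camera("scene"); t=bot.read_camera("top")
cv2.imwrite("pics/pour.png",np.vstack([cv2.resize(c["image"][50:250,200:520],(640,400)),cv2.resize(t["image"][150:275,170:370],(640,400))])[:, :][::1])
np.save("pour.npy",cloud(c)); np.save("pourt.npy",cloud(t)); cv2.imwrite("pics/pc.png",c["image"])
E
python3 -c "
import cv2;i=cv2.imread('pics/pour.png');cv2.imwrite('pics/pour.png',cv2.resize(i,(480,600)))"
```

```text
18.6833
24.4333 12.917236891864835 87.85405039787292 [-0.67486641  0.57549431 -1.65988889]
```

View pics/pour.png

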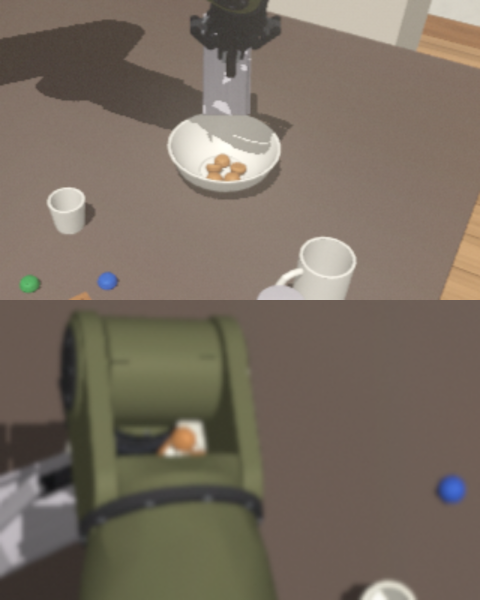

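Biscuits are in the bowl (around (225,170) of the picture) and the tray looks empty. Raise it a little, measure the tilt, and count enlarged.

```bash
python3 - <<'E'
from h import *
h=np.radians(-60); p=np.radians(50); q=tool(h,p,FL,OFF); L1=lipat(h,40,125)
gp=tcp(L1,h,p); bot.servo_line(cmd(gp,q),q,speed=40); bot.dwell(.8)
c=bot.read_camera("scene"); s=bot.read_state(); print(s["clock"],s["grip_width"],s["ft_force"])
img=c["image"].reshape(-1,3).astype(int); d=trayfit(c,gp,h,p)
k=(np.abs(d[:,1])<33)&(d[:,0]>-72)&(d[:,0]<85)&(np.abs(d[:,2]-4)<25)&(np.ptp(img,axis=1)<40); a=d[k]
for _ in range(6):
    A=np.c_[a[:,:2],np.ones(len(a))]; w,*_=np.linalg.lstsq(A,a[:,2],rcond=None); e=a[:,2]-A@w; a=a[np.abs(e)<max(2.5,1.5*e.std())]
print(len(a),"pitch err",-np.degrees(np.arctan(w[0])),"roll",np.degrees(np.arctan(w[1])),"z0",w[2])
P=cloud(c).reshape(-1,3); r=(img[:,2]-img[:,0]>60)&(np.hypot(*(P[:,:2]-BOWL[:2]).T)<130); print("orange z",np.percentile(P[r][:,2],[0,50,100]))
cv2.imwrite("pics/final.png",cv2.resize(c["image"][60:200,290:410],None,fx=4.2,fy=4.2,interpolation=cv2.INTER_CUBIC))
E
```

```text
26.2833 12.389511994806368 [ 0.22831723 -0.26818632 -1.99816252]
788 pitch err -0.18033415396083696 roll -0.27444201468305046 z0 3.664617851168944
orange z [ 9.06545824 22.06854013 30.37372172]
```

View pics/final.png

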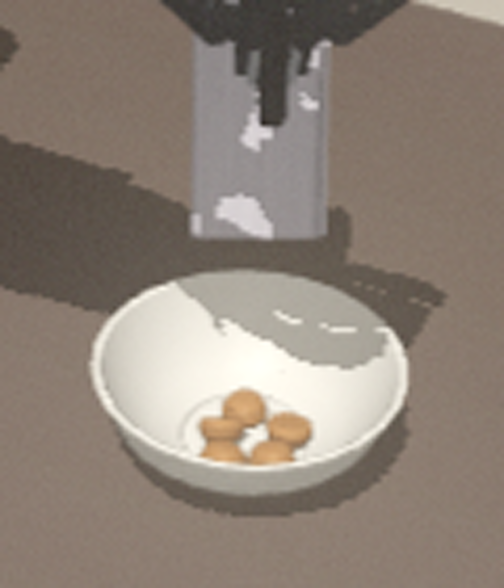

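All five biscuits show in the upright bowl at (245,407), (220,425), (290,428), (222,452) and (272,453). The tray is empty, tipped about 50°, and clear of the bowl. Handing in.

```bash
python3 -c "
from rig import bot
print(bot.finish_job())"
```

```text
the job is handed in; nothing more can be done
None
```

The job is handed in: all five biscuits are in the upright bowl, and the arm is holding the empty tray over it, lip down at about 50° and touching nothing (26 s on the clock); my first grip closed just above the bar without touching it, and the second held.

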